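# Scan the reorder label of the pot that is running out

### The arm

A 6-joint arm with a two-finger parallel gripper is mounted at the origin on the work surface. World frame = base frame: x ahead of the robot, y to its left, z up, the work surface at z = 0. Lengths are in mm, angles in rad, forces in N, time in s.
With the tool pointing down it reaches from about 350 to 975 mm from the base axis. Payload 7.1 kg.
Tool frame: the origin (TCP) lies at the very end of the fingers, on their centre line; the grasp point (between the pads) lies 19 mm behind it; z points along the fingers, x is the direction in which the jaws open and shut, and the axes are right-handed (so a half turn about z gives the same grasp; the last joint's range is limited). The gripper opens to 88 mm and grips with 3 to 60 N. Pads are 20 mm wide; open, the fingers measure 115 mm over their backs; the gripper's body (75 mm by 178 mm) begins 61 mm behind the grasp point.
Start: joints at [-1.294, 0.423, 1.63, -0, 1.089, -0.019], TCP at [182.209, -597.833, 222.675] pointing down, gripper open.
Joint ranges: [-3, 3], [-0.9, 2.11], [0.09, 2.58], [-1.31, 4.45], [0.11, 2.69], [-2.54, 2.54]. Speed limits (rad/s): [2.39, 2.39, 3.01, 3.14, 3.14, 3.14].

### API

Orientations are given as a rotation vector (axis times angle).
In Python, from workcell import ctrl gives the robot as it stands. The module is installed in compiled form; this text tells all that it offers.
- The arm moves only by the tool move_arm, never from a script. Its argument "motion" is a list of rows, each a list of 2 entries, a list of its own where there are three numbers: the shift along the tool's x, y, z normalised to -1 to 1, where 1 is 150 mm, then the turn, a rotation vector about the tool's x, y, z normalised to -1 to 1, where 1 is 60 degrees. In form: [[[x, y, z], [rx, ry, rz]], ...]. A call has exactly 5 rows; each row is the pose to reach, as a shift and turn from the pose commanded when the call began, along the tool's axes at that moment; what a row does not reach only later rows make up. A row lasts 1/8 s, in which the tool goes at most 62.5 mm and 10.7 degrees, less where a joint would pass 70% of its speed; a pose out of reach is approached as far as the arm can. A call with a number of a shift or a turn outside -1 to 1 is refused whole. A call with a gripper value outside its range is refused whole. "gripper" is the opening, from 0 (shut) to 1 (fully open), set as the call begins (left out, the last holds). The fingers move at their own pace and stop on an object; the grip force is fixed at half the most. Time passes only in rows, so rows that repeat a pose let the fingers close, or fill a call up. It gives the time, the measured TCP pose, the force and the opening at its end, in the units of the state.
- ctrl.get_obs(): the state, without advancing time (a new reading comes with each control period).
- ctrl.get_image(name): name is "scene" or "top"; returns a dict with "pixels" (480x640x3 uint8, red, green, blue), "camera_matrix" (3x3 intrinsics, pixels), "R" (3x3) and "t" (3): a world point X has camera coordinates R X + t. Camera axes: x right, y down, z forward; pixel columns grow to the right and rows downward; lengths in mm; the calibration is good to about 2 mm. A picture is of the moment at which its call begins. There is no depth.
- ctrl.close_job(): hands the job in, once; it reports no verdict.
Trained networks look in the newest picture that a camera, given by its name, has taken for a name from the list of things; names that differ only in an ending like _2 or _b are one class to them, and where a whole thing is asked for, a point or a joint stands for the part that bears it (a point fixed in the world has none). Each returns a list of dicts, best first, with "p" (0 to 1); they miss things now and then, are a little off and sometimes report something else, mostly with a low value. They report only what shows in the picture. A call takes as long as a camera call. They do not tell look-alikes from the thing itself.
- ctrl.boxes_of(camera, name): "location" ([x, y, z] in mm, in world coordinates, good to about 4 mm: the middle of the surface that is visible of it).
- ctrl.regions_of(camera, name): "mask" (480x640 bool, what is visible of it).
- ctrl.pinpoint(camera, name): "location" ([x, y, z] in mm, in world coordinates, good to about 4 mm: a listed point, or the origin of a listed thing).
The state is a dict: "t": time; "qpos": joint angles; "qvel": joint speeds; "joint_torque": joint torques, N m; "ee_pos": TCP position; "orientation": TCP orientation; "ft_force": force on the tool from outside, world axes, zero at the start; "moment": the same for the moment, N m; "width": finger opening in mm.
Only numpy, scipy, OpenCV 4.12 (cv2) and the standard library are available. Lean on these libraries where they do the work, as an engineer would, in place of code of your own. Each camera call takes 0.05 s, during which the arm holds its last target.

### The job

One of the three bays of the bench rack is down to its last plant pot and must be reordered. Take the barcode scanner out of its holder, carry it over the things on the bench without shifting any of them and without touching the rack or the pots with the scanner, and hold it upright, window down and still, about 2 cm above the middle of the label in that bay, the scanner's wide head lined up lengthwise with the label; it reads by itself, so do not bring it down over either of the other two labels. Finish while holding it there, hovering in the gripper and not touching the label or the rack.

Things in the scene. Friction and masses are not known exactly. Their poses are not given: they have to be found in the camera images.
- scanner: Barcode scanner, grey plastic, straight, 160 mm tall, 0.2 kg, loose, standing nose down in the holder. Origin: centre of its window (flat underside of the nose); own z points up along the body. Head (lowest 51 mm) 36 mm along own x, 72 mm along own y (the wide way); above it the straight grip, 51 to 154 mm above the origin, 30 mm along x, 42 mm along y, flat faces.
- holder: The scanner's holder, black, fixed: base 100 x 130 mm with an open-topped cup, outside 56 mm (its x) by 92 mm (its y), rim 48 mm above the bench. The scanner stands in it with 4 mm of play all round, window 8 mm above the bench, wide way along the holder's y; pull it straight up more than 40 mm to clear the rim. Origin: centre of underside.
- rack: Pick rack, black sheet steel, fixed: 220 mm deep (its x, front to -x), 406 mm wide (its y); three open-topped bays along y, 134 mm apart, 130 mm wide inside, walls and back 4 mm thick, 100 mm high; front lip 22 mm high. In each bay a label lies flat at the front and one kind of pot stands behind it, centre about 119 mm from the label's. Origin: centre of underside.
- label_a (a point): Centre of the upper face of the label in the rack's -y bay (y = -134 mm in the rack's frame). The label is 76 mm long along the rack's y and 40 mm wide along the rack's x, lies level 8 mm above the bench, its long middle line 34 mm behind the inner face of the front lip. Axes parallel to the rack's.
- label_b (a point): Centre of the upper face of the label in the rack's middle bay. The label is 76 mm long along the rack's y and 40 mm wide along the rack's x, lies level 8 mm above the bench, its long middle line 34 mm behind the inner face of the front lip. Axes parallel to the rack's.
- label_c (a point): Centre of the upper face of the label in the rack's +y bay (y = +134 mm in the rack's frame). The label is 76 mm long along the rack's y and 40 mm wide along the rack's x, lies level 8 mm above the bench, its long middle line 34 mm behind the inner face of the front lip. Axes parallel to the rack's.
- stack_of_5: Five nested dark green pots, one loose stack, 100 mm across and 134 mm tall, standing in one of the three bays (which one varies). Origin: centre of the underside. A bystander: leave it where it is.
- stack_of_4: Four nested dark green pots, one loose stack, 100 mm across and 116 mm tall, standing in one of the three bays (which one varies). Origin: centre of the underside. A bystander: leave it where it is.
- last_pot: A single dark green pot, 100 mm across and 62 mm tall, loose, alone in one of the three bays (which one varies): the last of its kind. Origin: centre of the underside. Do not move it.
- tape_dispenser: Black desk tape dispenser, 130 x 62 mm, 110 mm tall, loose, on the bench between the holder and the rack. Origin: centre of the underside. A bystander: leave it where it is.
- ribbon_spool: Spool of ribbon lying flat, 90 mm across, 38 mm tall, loose, in front of the rack. Origin: centre of the underside. A bystander: leave it where it is.
- box_cutter: Box cutter lying flat, 135 mm long, 26 mm wide, 16 mm tall, loose, in front of the rack. Origin: in the handle, underside. A bystander: leave it where it is.
- bowl_stack: Three nested shallow green bowls, 132 mm across, 73 mm tall, loose, far right on the bench. Origin: centre of the underside. A bystander: leave it where it is.
- marker: Marker pen lying flat, 115 mm long, 12 mm thick, loose, in front of the rack. Origin: middle of its underside. A bystander: leave it where it is.
There are look-alikes about, which are no part of the job. What is shaped like the scanner but yellow is not meant.

How it is judged:
By the outcome, as a careful person would: the job done as asked, in the order asked, and still so for the second after the job is handed in, while the arm keeps its last pose, push and grip.
It also fails if it takes over 48 s, if anything falls off the work surface, if the arm or the gripper's body presses on something with over 40 N, if the wrist force passes 120 N, or if a joint passes its speed limit or range.

## Working session

There is one attempt and no reset: what is moved stays moved. The work goes in short steps, Python scripts to look and compute and a tool call to move; the robot and the scene stay as the last step left them, time stands still between calls to the robot, and variables do not carry over. Pictures are saved under pics/ and viewed, and the job is handed in when it is done.

Besides the shell and the picture viewer there is one more tool, called after ">>>" as name(argument=value, ...) on one line, values as JSON. move_arm: Moves the arm, as the interface text tells. Its arguments: {"type":"object","properties":{"motion":{"type":"array","items":{"type":"array"}},"gripper":{"type":"number"}},"required":["motion"]}

```bash
mkdir -p pics; ls; python3 - <<'E'
from workcell import ctrl
import cv2
o=ctrl.get_obs()
print(o)
for n in ("scene","top"):
    im=ctrl.get_image(n); cv2.imwrite(f"pics/{n}0.png",im["pixels"][:,:,::-1])
    print(n,im["camera_matrix"],im["R"],im["t"])
E
```

```text
pics
{'t': 0.0, 'qpos': array([-1.29398651e+00,  4.23816917e-01,  1.63070326e+00, -3.95480113e-05,
        1.08861495e+00, -1.89905608e-02]), 'qvel': array([ 1.43790272e-03, -1.84105750e-04, -8.86992823e-04, -6.38598940e-04,
        5.59663612e-05,  1.00149257e-03]), 'joint_torque': array([-1.77860962e-03, -5.44637561e+01, -2.73664516e+01,  6.42987876e-02,
        2.28395441e-02, -1.21994112e-04]), 'ee_pos': array([ 182.05496232, -597.30098799,  221.9114374 ]), 'orientation': array([-2.52382686e+00,  1.86926684e+00,  1.95229546e-03]), 'ft_force': array([-0.17715414,  0.02792942, -0.13650973]), 'moment': array([ 0.01230017, -0.00099773,  0.05367493]), 'width': 87.69520003005849}
scene [[477.95768129   0.         322.69867437]
 [  0.         477.95768129 237.98714506]
 [  0.           0.           1.        ]] [[-0.80167474  0.59764651  0.01167286]
 [ 0.32910101  0.45758483 -0.82601976]
 [-0.49900916 -0.65835763 -0.56352027]] [ 465.02851793 -116.40560375 1274.52922857]
top [[588.52311435   0.         312.32057682]
 [  0.         588.52311435 243.0040686 ]
 [  0.           0.           1.        ]] [[ 0.11066731 -0.99385426  0.00254085]
 [-0.9732259  -0.10888781 -0.20242229]
 [ 0.20145493  0.01992871 -0.97929503]] [ -73.55744945  525.4144924  1146.41500151]
```

View pics/scene0.png

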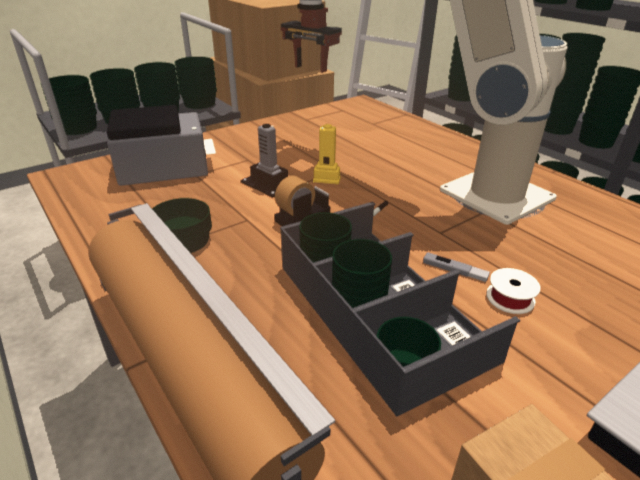

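View pics/top0.png

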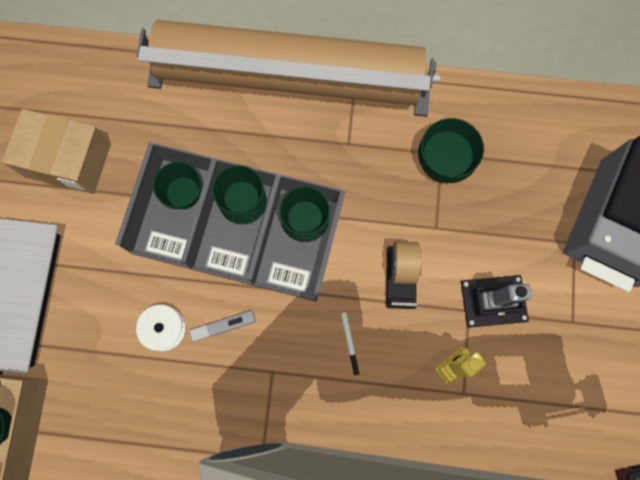

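```bash
python3 - <<'E'
from workcell import ctrl
import numpy as np
for n in "scanner holder rack label_a label_b label_c stack_of_5 stack_of_4 last_pot tape_dispenser ribbon_spool box_cutter bowl_stack marker".split():
    for c in ("scene","top"):
        print(n,c,[(np.round(d["location"]).tolist(),round(d["p"],2)) for d in ctrl.pinpoint(c,n)[:4]])
E
```

```text
scanner scene [([320.0, -327.0, -1.0], 0.78), ([460.0, -402.0, 9.0], 0.6)]
scanner top [([322.0, -327.0, -1.0], 0.78), ([460.0, -404.0, 10.0], 0.74)]
holder scene [([464.0, -403.0, -2.0], 0.84)]
holder top [([458.0, -400.0, 4.0], 0.86)]
rack scene [([555.0, 153.0, -1.0], 0.85)]
rack top [([554.0, 152.0, 0.0], 0.72)]
label_a scene [([502.0, 292.0, 9.0], 0.78), ([483.0, 161.0, 11.0], 0.61)]
label_a top [([486.0, 160.0, 8.0], 0.97), ([496.0, 294.0, 9.0], 0.89), ([461.0, 28.0, 11.0], 0.6)]
label_b scene [([502.0, 292.0, 9.0], 0.78), ([483.0, 161.0, 11.0], 0.61)]
label_b top [([486.0, 160.0, 8.0], 0.97), ([496.0, 294.0, 9.0], 0.89), ([461.0, 28.0, 11.0], 0.6)]
label_c scene [([502.0, 292.0, 9.0], 0.78), ([483.0, 161.0, 11.0], 0.61)]
label_c top [([486.0, 160.0, 8.0], 0.97), ([496.0, 294.0, 9.0], 0.89), ([461.0, 28.0, 11.0], 0.6)]
stack_of_5 scene [([602.0, 138.0, 5.0], 0.86), ([581.0, 6.0, 6.0], 0.56)]
stack_of_5 top [([602.0, 140.0, 6.0], 0.65), ([763.0, -282.0, -0.0], 0.39)]
stack_of_4 scene [([602.0, 138.0, 5.0], 0.86), ([581.0, 6.0, 6.0], 0.56)]
stack_of_4 top [([602.0, 140.0, 6.0], 0.65), ([763.0, -282.0, -0.0], 0.39)]
last_pot scene [([619.0, 277.0, 6.0], 0.96), ([486.0, 161.0, 8.0], 0.4)]
last_pot top [([614.0, 272.0, 2.0], 0.84)]
tape_dispenser scene [([484.0, -205.0, 2.0], 0.62)]
tape_dispenser top [([487.0, -206.0, 0.0], 0.79)]
ribbon_spool scene [([322.0, 274.0, -1.0], 0.93), ([487.0, 158.0, 13.0], 0.28)]
ribbon_spool top [([456.0, -400.0, 4.0], 0.74), ([325.0, 278.0, 2.0], 0.73)]
box_cutter scene [([355.0, 135.0, 1.0], 0.78)]
box_cutter top [([354.0, 133.0, 0.0], 0.86)]
bowl_stack scene [([757.0, -280.0, -1.0], 0.6), ([485.0, -205.0, 1.0], 0.19)]
bowl_stack top [([764.0, -282.0, -1.0], 0.85), ([551.0, 147.0, 2.0], 0.57)]
marker scene [([461.0, -405.0, 11.0], 0.65), ([346.0, -107.0, 3.0], 0.6)]
marker top [([351.0, -109.0, -4.0], 0.56)]
```

```bash
python3 - <<'E'
import cv2,numpy as np
t=cv2.imread("pics/top0.png");s=cv2.imread("pics/scene0.png")
a=cv2.resize(t[255:345,430:550],None,fx=5,fy=5,interpolation=cv2.INTER_CUBIC)
cv2.imwrite("pics/c1.png",a)
cv2.imwrite("pics/c2.png",cv2.resize(t[135:305,105:355],None,fx=3.2,fy=3.2,interpolation=cv2.INTER_CUBIC))
cv2.imwrite("pics/c3.png",np.hstack([cv2.resize(s[195:405,275:520],None,fx=2,fy=2),cv2.resize(s[110:215,220:370],None,fx=2,fy=4)]))
E
```

```text
(no output)
```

View pics/c1.png

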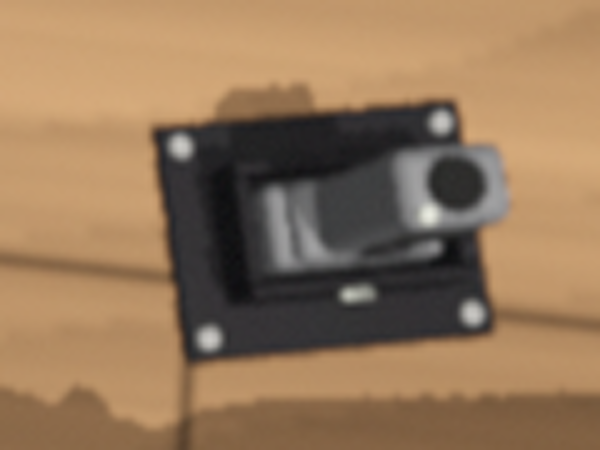

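View pics/c2.png

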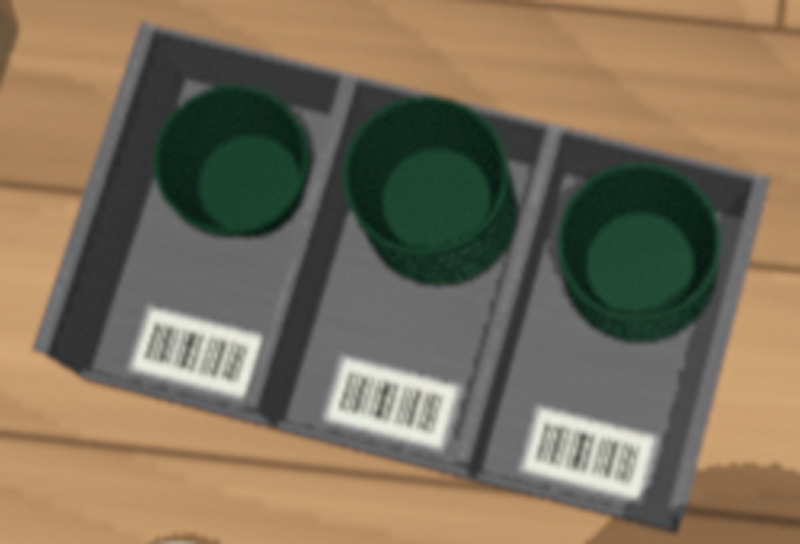

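View pics/c3.png

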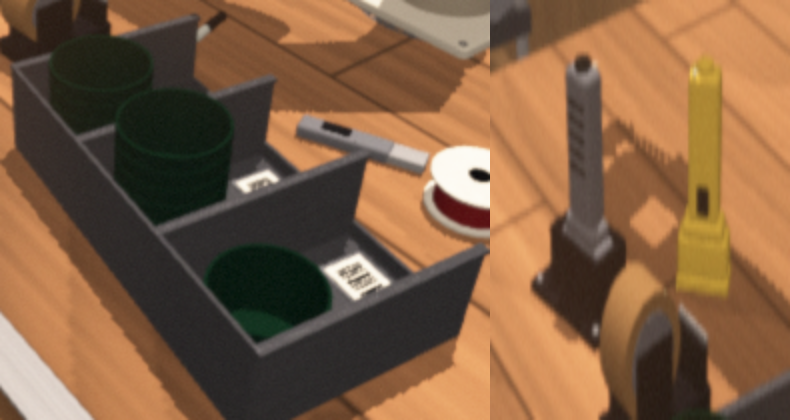

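```bash
cat > h.py <<'E'
import numpy as np
from workcell import ctrl
from scipy.spatial.transform import Rotation as R
TOP=None
def ray(im,px,z):
    K=np.array(im["camera_matrix"]);Rm=np.array(im["R"]);t=np.array(im["t"])
    d=Rm.T@np.linalg.solve(K,[px[0],px[1],1]);c=-Rm.T@t
    return c+d*(z-c[2])/d[2]
def proj(im,X):
    p=np.array(im["R"])@np.array(X)+im["t"];p=np.array(im["camera_matrix"])@p;return p[:2]/p[2]
def togo(pos,yaw,o=None):
    """shift (tool axes, /150) and turn (/60deg) from measured pose to pos with tool down, tool x at yaw"""
    o=o or ctrl.get_obs()
    Rc=R.from_rotvec(o["orientation"])
    Rt=R.from_matrix(np.array([[np.cos(yaw),np.sin(yaw),0],[np.sin(yaw),-np.cos(yaw),0],[0,0,-1]]))
    return np.round(Rc.inv().apply(np.array(pos)-o["ee_pos"])/150,3),np.round((Rc.inv()*Rt).as_rotvec()/np.radians(60),3)
E
python3 - <<'E'
from h import *
im=ctrl.get_image("top")
c=lambda x,y:(105+x/3.2,135+y/3.2)
for L in ([(147,307),(263,340),(246,402),(130,370)],[(343,356),(460,384),(440,449),(324,421)],[(537,406),(657,435),(639,500),(521,470)]):
    P=np.array([ray(im,c(*p),8) for p in L]); 
    d=(P[0]+P[3]-P[1]-P[2])/2
    print("label",P.mean(0).round(1),"len",np.linalg.norm(d).round(1),"w",np.linalg.norm((P[0]+P[1]-P[2]-P[3])/2).round(1),"yaw",np.degrees(np.arctan2(-d[0],d[1])).round(2))
# rack rim corners z=100
for p in [(145,25),(768,180),(38,348),(680,530)]: print("rim",ray(im,c(*p),100).round(1))
h=lambda x,y:(430+x/5,255+y/5)
for z in (6,):
    P=np.array([ray(im,h(*p),z) for p in [(155,128),(455,102),(492,330),(190,360)]])
    d=(P[0]+P[3]-P[1]-P[2])/2
    print("holder",P.mean(0).round(1),np.linalg.norm(d).round(1),np.linalg.norm((P[0]+P[1]-P[2]-P[3])/2).round(1),np.degrees(np.arctan2(-d[0],d[1])).round(2))
P=np.array([ray(im,h(*p),6) for p in [(180,147),(441,122),(473,314),(209,338)]]);d=(P[0]+P[3]-P[1]-P[2])/2
print("screws",P.mean(0).round(1),np.degrees(np.arctan2(-d[0],d[1])).round(2))
print("cap",ray(im,h(457,183),168).round(1), ray(im,h(457,183),162).round(1))
E
```

```text
label [499.4 292.3   8. ] len 80.8 w 43.1 yaw -9.37
label [482.  159.5   8. ] len 79.4 w 44.9 yaw -7.24
label [463.2  27.    8. ] len 80.4 w 43.9 yaw -7.65
rim [690.6 333.9 100. ]
rim [632.9 -68.9 100. ]
rim [476.8 364.2 100. ]
rim [409.6 -38.2 100. ]
holder [ 460.2 -404.6    6. ] 126.7 96.3 11.65
screws [ 460.1 -405.7    6. ] 11.67
cap [ 459.6 -403.6  168. ] [ 460.6 -405.7  162. ]
```

```bash
python3 - <<'E'
from h import *
print(togo([460,-404.4,215],np.radians(11.65)))
E
```

```text
(array([-0.694, -2.148,  0.051]), array([-0.   ,  0.   , -1.412]))
```

>>> move_arm(motion=[[[-0.07,-0.2,0],[0,0,-0.15]],[[-0.14,-0.4,0],[0,0,-0.3]],[[-0.21,-0.6,0],[0,0,-0.45]],[[-0.28,-0.8,0],[0,0,-0.6]],[[-0.33,-1.0,0],[0,0,-0.75]]], gripper=1)

```text
t: 2.17
ee_pos: [312.0, -506.0, 222.8]
orientation: [3.05, -0.754, 0.0]
ft_force: [-0.2, -0.0, -0.3]
width: 87.5
```

```bash
python3 - <<'E'
from h import *
print(togo([460,-404.4,215],np.radians(11.65)))
E
```

```text
(array([ 0.558, -1.059,  0.052]), array([ 0.   , -0.   , -0.657]))
```

>>> move_arm(motion=[[[0.12,-0.2,0.0],[0,0,-0.15]],[[0.25,-0.45,0.0],[0,0,-0.3]],[[0.4,-0.7,0.0],[0,0,-0.45]],[[0.5,-0.9,0.0],[0,0,-0.6]],[[0.5,-0.95,0.0],[0,0,-0.65]]])

```text
t: 2.8
ee_pos: [446.3, -415.0, 222.7]
orientation: [3.126, 0.308, 0.001]
ft_force: [-0.4, 0.0, -0.1]
width: 87.9
```

>>> move_arm(motion=[[[0,0,0],[0,0,0]],[[0,0,0],[0,0,0]],[[0,0,0],[0,0,0]],[[0,0,0],[0,0,0]],[[0,0,0],[0,0,0]]])

```text
t: 3.42
ee_pos: [444.3, -416.5, 222.7]
orientation: [3.127, 0.299, 0.0]
ft_force: [-0.3, -0.1, 0.8]
width: 88.1
```

```bash
python3 - <<'E'
from h import *
import cv2
print(togo([460,-404.4,114],np.radians(11.65)),ctrl.get_obs()["qpos"])
a=[]
for n,(x,y) in (("scene",(180,60)),("top",(400,170))):
    im=ctrl.get_image(n); a.append(cv2.resize(im["pixels"][y:y+190,x:x+200,::-1],None,fx=2,fy=2))
    print(n,[np.round(d["location"]).tolist()+[d["p"]] for d in ctrl.pinpoint(n,"scanner")])
cv2.imwrite("pics/p1.png",np.hstack(a))
E
```

```text
(array([ 0.118, -0.059,  0.725]), array([ 0.   , -0.   , -0.012])) [-7.72721494e-01  3.99724484e-01  1.66663906e+00  1.54278055e-05
  1.07518763e+00 -9.63163837e-01]
scene [[459.0, -401.0, 11.0, 0.9], [320.0, -330.0, -0.0, 0.58], [583.0, 7.0, 4.0, 0.47]]
top [[458.0, -402.0, 6.0, 0.76], [324.0, -324.0, -1.0, 0.67]]
```

View pics/p1.png

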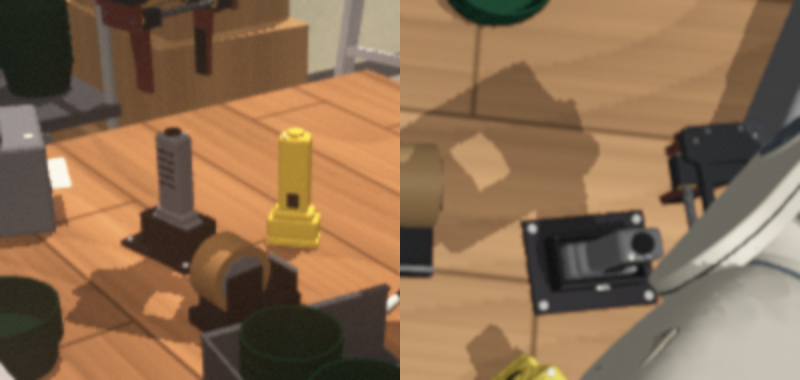

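```bash
python3 - <<'E'
from h import *
import cv2
im=ctrl.get_image("top");o=ctrl.get_obs();p=o["ee_pos"];X=R.from_rotvec(o["orientation"]).as_matrix()[:,0]
a=im["pixels"][:,:,::-1].copy()
for q,c in ((p,(0,0,255)),(p+44*X,(0,255,0)),(p-44*X,(255,0,0)),(p+[0,0,80],(255,0,255))):
    u=proj(im,q);print(u.round());cv2.circle(a,tuple(int(v) for v in u),2,c,-1)
i2=ctrl.get_image("scene");b=i2["pixels"][:,:,::-1].copy()
for q,c in ((p,(0,0,255)),(p+44*X,(0,255,0)),(p-44*X,(255,0,0)),(p+[0,0,80],(255,0,255))):
    u=proj(i2,q);print(u.round());cv2.circle(b,tuple(int(v) for v in u),2,c,-1)
cv2.imwrite("pics/p2.png",np.hstack([cv2.resize(a[200:350,450:600],None,fx=2.6,fy=2.6),cv2.resize(b[0:150,200:350],None,fx=2.6,fy=2.6)]))
E
```

```text
[540. 297.]
[536. 272.]
[544. 323.]
[559. 292.]
[268. 101.]
[255. 105.]
[281.  97.]
[266.  68.]
```

View pics/p2.png

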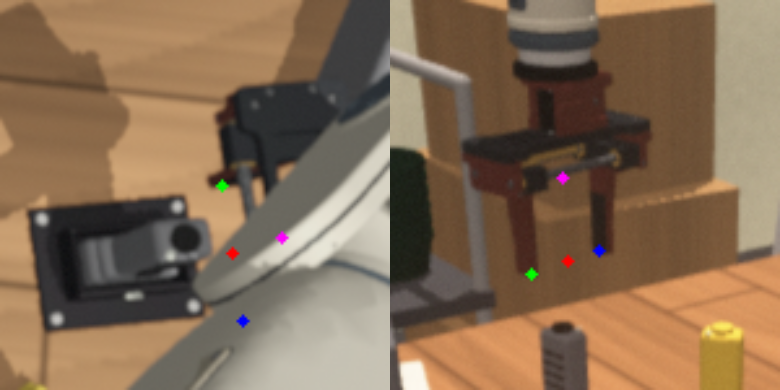

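The projected TCP fits the picture, with the fingers at scene px (255–281, 100). The grey scanner in the black holder (scene 267,150; top 510,295) is the one meant. The yellow free-standing one (scene 327,155; top 460,365) is the look-alike.

>>> move_arm(motion=[[[0.118,-0.059,0.0],[0,0,-0.012]],[[0.118,-0.059,0.1],[0,0,-0.012]],[[0.118,-0.059,0.25],[0,0,-0.012]],[[0.118,-0.059,0.25],[0,0,-0.012]],[[0.118,-0.059,0.25],[0,0,-0.012]]])

```text
t: 4.35
ee_pos: [460.3, -404.2, 185.2]
orientation: [-3.125, -0.32, 0.0]
ft_force: [-0.1, -0.6, -0.0]
width: 87.4
```

```bash
python3 - <<'E'
from h import *
import cv2
print(togo([460,-404.4,114],np.radians(11.65)))
i2=ctrl.get_image("scene");b=i2["pixels"][:,:,::-1]
cv2.imwrite("pics/p3.png",cv2.resize(b[50:200,200:350],None,fx=4,fy=4,interpolation=cv2.INTER_CUBIC))
for z in (168,60): print(proj(i2,[460,-404.4,z]))
E
```

```text
(array([-0.002,  0.001,  0.474]), array([-0.   ,  0.   ,  0.001]))
[266.33276152 124.50899873]
[268.54652661 163.29437681]
```

View pics/p3.png

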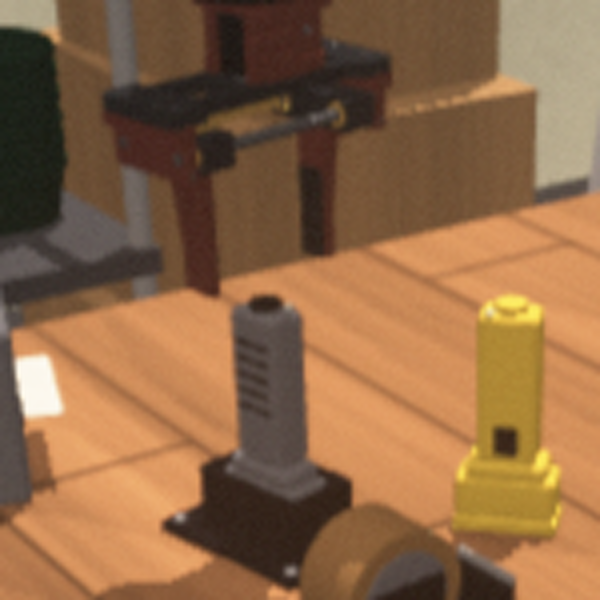

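The scanner's top at px (266.7, 125.7) agrees with its projected position (266.3, 124.5). Both fingers straddle it, so I'll descend and close.

>>> move_arm(motion=[[[0,0,0.1],[0,0,0]],[[0,0,0.25],[0,0,0]],[[0,0,0.4],[0,0,0]],[[0,0,0.47],[0,0,0]],[[0,0,0.47],[0,0,0]]])

```text
t: 5.03
ee_pos: [459.8, -403.9, 113.9]
orientation: [-3.124, -0.319, 0.002]
ft_force: [0.3, 0.8, -0.3]
width: 87.6
```

>>> move_arm(motion=[[[0,0,0],[0,0,0]],[[0,0,0],[0,0,0]],[[0,0,0],[0,0,0]],[[0,0,0],[0,0,0]],[[0,0,0],[0,0,0]]], gripper=0.0)

```text
t: 5.65
ee_pos: [460.2, -404.3, 114.8]
orientation: [3.125, 0.319, 0.0]
ft_force: [0.6, 0.2, -1.1]
width: 41.3
```

>>> move_arm(motion=[[[0,0,0],[0,0,0]],[[0,0,0],[0,0,0]],[[0,0,0],[0,0,0]],[[0,0,0],[0,0,0]],[[0,0,0],[0,0,0]]])

```text
t: 6.28
ee_pos: [460.2, -404.2, 114.7]
orientation: [-3.125, -0.319, 0.0]
ft_force: [0.3, 0.2, -0.3]
width: 29.9
```

Width is 29.9 mm, as expected, and there is no side load. Next I lift straight up, slowly at first.

>>> move_arm(motion=[[[0,0,0],[0,0,0]],[[0,0,-0.05],[0,0,0]],[[0,0,-0.12],[0,0,0]],[[0,0,-0.22],[0,0,0]],[[0,0,-0.34],[0,0,0]]])

```text
t: 6.9
ee_pos: [460.2, -404.2, 167.0]
orientation: [3.125, 0.319, 0.0]
ft_force: [0.1, -0.8, -2.4]
width: 30.0
```

>>> move_arm(motion=[[[0,0,-0.15],[0,0,0]],[[0,0,-0.35],[0,0,0]],[[0,0,-0.6],[0,0,0]],[[0,0,-0.8],[0,0,0]],[[0,0,-1.0],[0,0,0]]])

```text
t: 7.52
ee_pos: [460.0, -404.1, 318.2]
orientation: [3.124, 0.319, 0.001]
ft_force: [-0.3, 1.1, -2.6]
width: 29.7
```

```bash
python3 - <<'E'
from h import *
import cv2
o=ctrl.get_obs();print(o["width"],o["ft_force"],o["ee_pos"])
for P in ([400,-260,320],[360,-30,320],[380,200,320],[499.5,292.3,320]): print(P,togo(P,np.radians(-7.9)))
a=[]
for n,(x,y) in (("scene",(180,0)),("top",(440,170))):
    im=ctrl.get_image(n); a.append(cv2.resize(im["pixels"][y:y+200,x:x+200,::-1],None,fx=2,fy=2))
cv2.imwrite("pics/p4.png",np.hstack(a))
E
```

```text
29.65130803872186 [-0.25124086  1.07981479 -2.55983692] [ 460.04795038 -404.07858057  318.16258784]
[400, -260, 320] (array([-0.198, -1.022, -0.013]), array([ 0.001, -0.001,  0.326]))
[360, -30, 320] (array([-0.149, -2.577, -0.015]), array([ 0.001, -0.001,  0.326]))
[380, 200, 320] (array([ 0.292, -4.052, -0.016]), array([ 0.001, -0.001,  0.326]))
[499.5, 292.3, 320] (array([ 1.196, -4.493, -0.016]), array([ 0.001, -0.001,  0.326]))
```

View pics/p4.png

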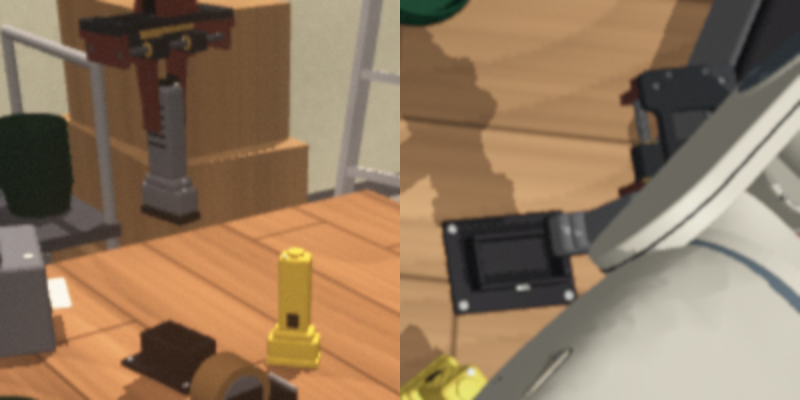

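>>> move_arm(motion=[[[-0.03,-0.1,0],[0,0,0.05]],[[-0.08,-0.3,0],[0,0,0.13]],[[-0.12,-0.53,0],[0,0,0.21]],[[-0.16,-0.77,0],[0,0,0.29]],[[-0.2,-1.0,0],[0,0,0.326]]])

```text
t: 8.25
ee_pos: [399.3, -262.0, 314.9]
orientation: [-3.133, 0.219, 0.002]
ft_force: [0.2, 1.2, -2.6]
width: 29.8
```

```bash
python3 - <<'E'
from h import *
for P in ([375,-30,320],[390,200,320],[499.5,292.3,320]): print(P,togo(P,np.radians(-7.9)))
E
```

```text
[375, -30, 320] (array([-0.376, -1.509, -0.033]), array([-0.001,  0.001, -0.002]))
[390, 200, 320] (array([-0.49 , -3.041, -0.032]), array([-0.001,  0.001, -0.002]))
[499.5, 292.3, 320] (array([ 0.147, -3.752, -0.032]), array([-0.001,  0.001, -0.002]))
```

>>> move_arm(motion=[[[-0.05,-0.2,-0.02],[0,0,0]],[[-0.1,-0.4,-0.03],[0,0,0]],[[-0.16,-0.6,-0.03],[0,0,0]],[[-0.22,-0.8,-0.03],[0,0,0]],[[-0.27,-1.0,-0.03],[0,0,0]]])

```text
t: 8.88
ee_pos: [380.0, -108.1, 319.5]
orientation: [-3.134, 0.217, 0.001]
ft_force: [0.5, -0.1, -1.7]
width: 29.6
```

>>> move_arm(motion=[[[-0.05,-0.2,0],[0,0,0]],[[-0.1,-0.4,0],[0,0,0]],[[-0.15,-0.6,0],[0,0,0]],[[-0.2,-0.8,0],[0,0,0]],[[-0.22,-1.0,0],[0,0,0]]])

```text
t: 9.5
ee_pos: [367.9, 44.8, 319.6]
orientation: [3.134, -0.216, -0.001]
ft_force: [-0.6, 0.3, -1.9]
width: 30.1
```

>>> move_arm(motion=[[[0,-0.2,0],[0,0,0]],[[0,-0.4,0],[0,0,0]],[[0.0,-0.6,0],[0,0,0]],[[0.05,-0.8,0],[0,0,0]],[[0.1,-1.0,0],[0,0,0]]])

```text
t: 10.12
ee_pos: [403.9, 191.2, 319.5]
orientation: [3.134, -0.216, -0.001]
ft_force: [1.0, -0.6, -2.5]
width: 29.9
```

```bash
python3 - <<'E'
from h import *
for P in ([499.5,292.3,320],): print(P,togo(P,np.radians(-7.9)))
E
```

```text
[499.5, 292.3, 320] (array([ 0.539, -0.755, -0.004]), array([0.   , 0.001, 0.   ]))
```

>>> move_arm(motion=[[[0.08,-0.2,0],[0,0,0]],[[0.2,-0.42,0],[0,0,0]],[[0.35,-0.62,0],[0,0,0]],[[0.49,-0.73,0],[0,0,0]],[[0.54,-0.755,0],[0,0,0]]])

```text
t: 10.75
ee_pos: [500.4, 291.8, 319.0]
orientation: [3.133, -0.215, -0.002]
ft_force: [-0.8, 0.1, -2.1]
width: 29.7
```

>>> move_arm(motion=[[[0,0,0.05],[0,0,0]],[[0,0,0.15],[0,0,0]],[[0,0,0.25],[0,0,0]],[[0,0,0.3],[0,0,0]],[[0,0,0.3],[0,0,0]]])

```text
t: 11.38
ee_pos: [499.6, 291.2, 274.4]
orientation: [3.133, -0.216, -0.002]
ft_force: [-0.3, -0.4, -3.1]
width: 30.0
```

```bash
python3 - <<'E'
from h import *
import cv2
print(togo([499.5,292.3,135],np.radians(-7.9)))
o=ctrl.get_obs();p=o["ee_pos"];M=R.from_rotvec(o["orientation"]).as_matrix()
for n in ("scene","top"):
    im=ctrl.get_image(n); b=im["pixels"][:,:,::-1].copy()
    print(n,[np.round(d["location"]).tolist()+[d["p"]] for d in ctrl.pinpoint(n,"scanner")])
    # expected window corners / label corners
    c=p+M[:,2]*106.5; 
    u=proj(im,c); x,y=int(u[0])-75,int(u[1])-75; x=max(0,x);y=max(0,y)
    cr=cv2.resize(b[y:y+150,x:x+150],None,fx=4,fy=4,interpolation=cv2.INTER_CUBIC)
    cr2=cr.copy()
    for h in (0,10,51):
        P=[c-M[:,2]*h+M[:,0]*sx*18+M[:,1]*sy*36 for sx,sy in((-1,-1),(1,-1),(1,1),(-1,1))]
        if h==10: continue
        cv2.polylines(cr2,[np.int32([(proj(im,q)-[x-.375,y-.375])*4 for q in P])],True,(0,0,255) if h==0 else (0,255,0),1)
    cv2.imwrite(f"pics/q_{n}.png",cr);cv2.imwrite(f"pics/q2_{n}.png",cr2)
E
```

```text
(array([-0.001, -0.008,  0.929]), array([0.001, 0.001, 0.   ]))
scene [[322.0, -326.0, -1.0, 0.85], [500.0, 293.0, 167.0, 0.73]]
top [[498.0, 292.0, 169.0, 0.84]]
```

View pics/q2_scene.png

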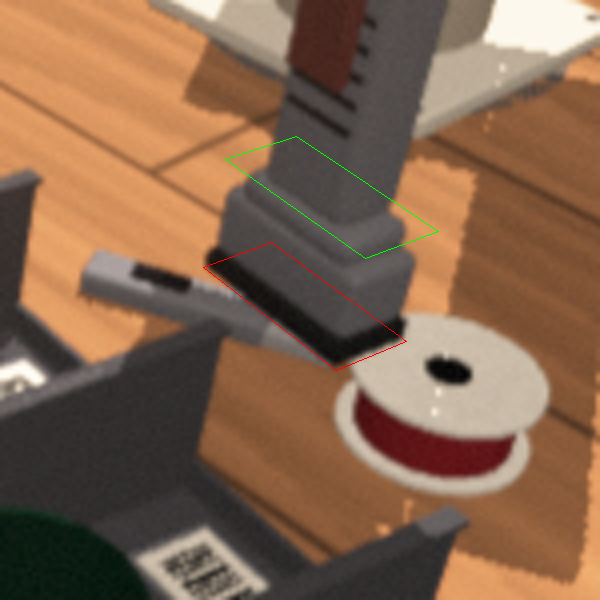

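View pics/q2_top.png

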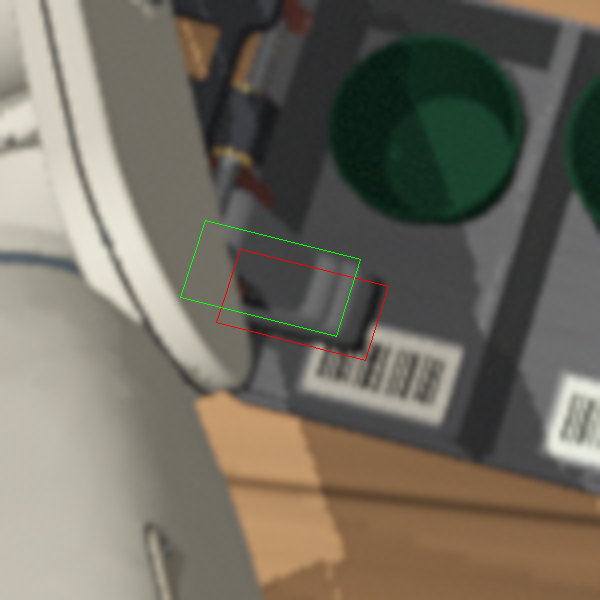

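Overlays agree to within about 2–3 mm, and the scanner hangs upright over the +y bay (label_c). That bay holds the single low pot, so I'll go down there gently.

>>> move_arm(motion=[[[0,-0.005,0.08],[0,0,0]],[[0,-0.005,0.2],[0,0,0]],[[0,-0.005,0.35],[0,0,0]],[[0,-0.005,0.45],[0,0,0]],[[0,-0.005,0.5],[0,0,0]]])

```text
t: 12.2
ee_pos: [499.6, 291.9, 198.6]
orientation: [3.133, -0.216, -0.003]
ft_force: [0.2, 0.3, -2.3]
width: 29.6
```

>>> move_arm(motion=[[[0,0,0.08],[0,0,0]],[[0,0,0.18],[0,0,0]],[[0,0,0.3],[0,0,0]],[[0,0,0.37],[0,0,0]],[[0,0,0.4],[0,0,0]]])

```text
t: 12.82
ee_pos: [499.8, 292.0, 139.2]
orientation: [3.133, -0.216, -0.002]
ft_force: [-0.1, 0.8, -2.5]
width: 29.9
```

```bash
python3 - <<'E'
from h import *
import cv2
print(togo([499.5,292.3,135],np.radians(-7.9)))
for n in ("scene","top"):
    print(n,[np.round(d["location"]).tolist()+[d["p"]] for d in ctrl.pinpoint(n,"scanner")])
a=ctrl.get_image("scene")["pixels"][220:400,360:540,::-1]
b=ctrl.get_image("top")["pixels"][130:310,80:260,::-1]
cv2.imwrite("pics/r.png",np.hstack([cv2.resize(v,(400,400),interpolation=cv2.INTER_CUBIC) for v in (a,b)]))
E
```

```text
(array([-0.003, -0.002,  0.028]), array([0.001, 0.001, 0.   ]))
scene [[322.0, -326.0, -1.0, 0.85], [500.0, 293.0, 167.0, 0.73]]
top [[498.0, 292.0, 169.0, 0.84]]
```

View pics/r.png

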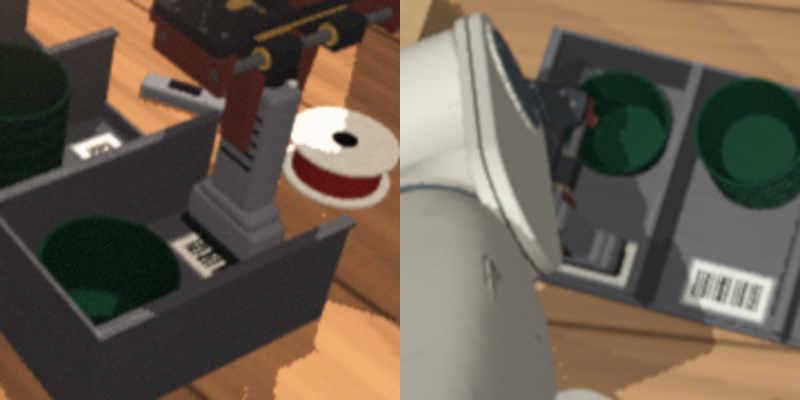

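>>> move_arm(motion=[[[0,0,0.01],[0,0,0]],[[0,0,0.02],[0,0,0]],[[0,0,0.028],[0,0,0]],[[0,0,0.028],[0,0,0]],[[0,0,0.028],[0,0,0]]])

```text
t: 13.65
ee_pos: [500.2, 292.2, 136.0]
orientation: [-3.134, 0.216, -0.0]
ft_force: [-0.0, 0.1, -2.4]
width: 30.4
```

>>> move_arm(motion=[[[0,0,0],[0,0,0]],[[0,0,0],[0,0,0]],[[0,0,0],[0,0,0]],[[0,0,0],[0,0,0]],[[0,0,0],[0,0,0]]])

```text
t: 14.28
ee_pos: [500.2, 292.2, 136.0]
orientation: [-3.134, 0.216, -0.0]
ft_force: [-0.2, 0.6, -2.6]
width: 29.8
```

```bash
python3 - <<'E'
from h import *
import cv2
print(togo([499.5,292.3,135],np.radians(-7.9)))
o=ctrl.get_obs();p=o["ee_pos"];M=R.from_rotvec(o["orientation"]).as_matrix()
out=[]
for n in ("scene","top"):
    im=ctrl.get_image(n); b=im["pixels"][:,:,::-1].copy()
    print(n,[np.round(d["location"]).tolist()+[d["p"]] for d in ctrl.pinpoint(n,"scanner")])
    c=p+M[:,2]*106.7
    u=proj(im,c); x,y=int(u[0])-45,int(u[1])-45
    cr=cv2.resize(b[y:y+90,x:x+90],(400,400),interpolation=cv2.INTER_CUBIC);s=400/90
    P=[c+M[:,0]*sx*18+M[:,1]*sy*36 for sx,sy in((-1,-1),(1,-1),(1,1),(-1,1))]
    cv2.polylines(cr,[np.int32([(proj(im,q)-[x-.4,y-.4])*s for q in P])],True,(0,0,255),1)
    L=np.array([499.4,292.3,8]);
    P=[L+M[:,0]*sx*20+M[:,1]*sy*38 for sx,sy in((-1,-1),(1,-1),(1,1),(-1,1))]
    cv2.polylines(cr,[np.int32([(proj(im,q)-[x-.4,y-.4])*s for q in P])],True,(255,255,0),1)
    out.append(cr)
cv2.imwrite("pics/s.png",np.hstack(out))
for n in "tape_dispenser ribbon_spool box_cutter bowl_stack marker last_pot stack_of_5".split():
    print(n,[(np.round(d["location"]).tolist(),round(d["p"],2)) for d in ctrl.pinpoint("scene",n)[:2]])
cv2.imwrite("pics/s_full.png",ctrl.get_image("scene")["pixels"][:,:,::-1])
E
```

```text
(array([-0.005, -0.   ,  0.006]), array([-0., -0.,  0.]))
scene [[499.0, 294.0, 30.0, 0.83], [321.0, -330.0, 0.0, 0.66], [758.0, -279.0, 2.0, 0.34]]
top [[501.0, 294.0, 29.0, 0.84], [322.0, -327.0, -1.0, 0.82]]
tape_dispenser [([486.0, -207.0, 3.0], 0.87)]
ribbon_spool [([323.0, 272.0, 1.0], 0.64)]
box_cutter [([354.0, 134.0, 4.0], 0.64)]
bowl_stack [([758.0, -281.0, 3.0], 0.62), ([484.0, -205.0, -1.0], 0.45)]
marker [([346.0, -109.0, 2.0], 0.5)]
last_pot [([618.0, 277.0, 6.0], 0.97)]
stack_of_5 [([580.0, 12.0, 6.0], 0.92), ([602.0, 139.0, 2.0], 0.6)]
```

View pics/s.png

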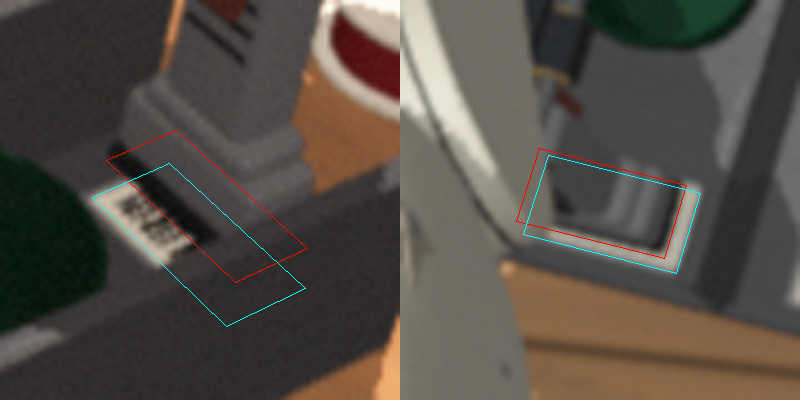

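View pics/s_full.png

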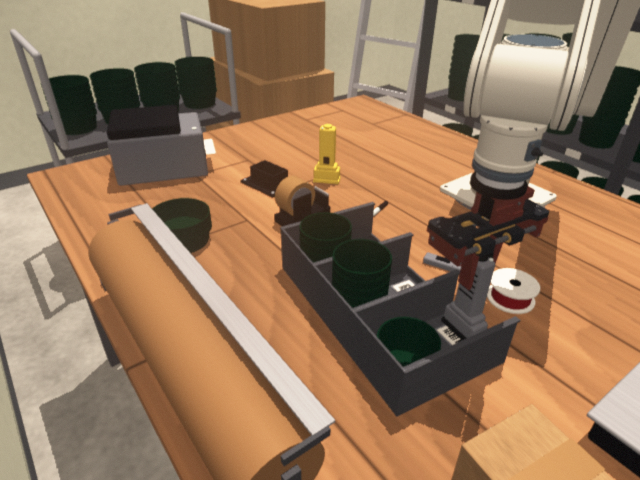

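```bash
python3 - <<'E'
from h import *
o=ctrl.get_obs();print(abs(o["qvel"]).max(),o["ee_pos"],o["width"],o["t"])
print(ctrl.close_job())
E
```

```text
0.0018781366174319889 [500.1654786  292.17520092 135.95775572] 29.96624443745479 14.875
the job is handed in; nothing more can be done
None
```

I handed the job in at about 14.9 s, with the grey scanner held still above label_c. That label is in the rack's +y bay, the one with the single low pot. I lifted the scanner straight out of its holder and carried it with the window about 210 mm above the bench. The path ran in front of the rack, so it never came down over label_a or label_b.

**Last checks**
- **Position:** the arm's reading puts the window centre at about (500, 292, 29) mm. The networks saw it at (499–501, 294, 29–30). The label is at (499.4, 292.3, 8), so the gap is about 21 mm.
- **Hold:** the scanner is upright and lined up with the rack's angle of -7.9°. The gripper opening is 30 mm, the arm is still, and the wrist force is only the scanner's weight.
- **Other things:** the tape dispenser, spool, cutter, bowls, marker and last pot were found again within 4 mm of where they started. The two stacks look unmoved in the picture, though the network readings were less firm: one differed by about 6 mm from its low-confidence first reading.

**What did not fully agree:** in the top picture, the front edge of the scanner's head appeared about 3–4 mm further into the bay than my overlay predicted. I did not check whether this is an inset edge on the nose or a real offset, and left it because the other readings agreed.

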